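# Unbuild a small kiln tower after the firing

## Task

Take the cooled kiln tower apart from the top down. First stand each glazed cup upright and gently on the cork pad of the tray whose two test tiles carry its glaze; then lay the dark kiln shelf flat and centred on the wooden rack, bridging its two battens squarely, while both props still stand; then stand the square prop and the round prop, each in the middle of the empty floor of the grey bin that holds shorter props of its own kind. Tip nothing over, and leave it all released and standing still.

Things in the scene. Friction and masses are not known exactly. Their poses are not given: they have to be found in the camera images.
- cup_blue_mid (a point): Blue glazed, 3D-printed clay cup, open at the top: round, straight-sided, 52 mm outside diameter, 62 mm tall, wall 4 mm, about 130 g. It stands on the kiln shelf beside the ochre cup (centres 82 mm apart along the shelf). The point is on its axis, half-way up (31 mm above its foot); z along the axis, upwards.
- cup_ochre_mid (a point): Ochre (orange-yellow) glazed cup, otherwise the same as the blue one: 52 mm diameter, 62 mm tall. The point is on its axis, half-way up; z along the axis, upwards.
- shelf_mid (a point): Dark grey kiln shelf: flat plate 60 mm wide (its x), 164 mm long (its y), 12 mm thick, 250 g. The cups stand on it along its length; it bridges the two props, which bear only under its last 20 mm at each end and stick out beyond, its underside otherwise free. The point is the centre of the plate, half-way through. In the tower its underside is 80 mm above the table.
- prop_square_mid (a point): Cream square kiln prop, upright tube 40 x 40 mm, 65 mm tall, 18 mm bore, 140 g, under one end of the shelf. Both props stand on a fixed brown-grey batt 15 mm thick (100 x 250 mm, lying along the shelf), 85 mm either side of its middle. The point is its centre, half-way up (32.5 mm above its foot); z up, x and y square to its sides.
- prop_round_mid (a point): Cream round kiln prop, an upright tube 42 mm in diameter, 65 mm tall, with a dark round bore, about 140 g, standing under the other end of the shelf on the same batt. The point is its centre, half-way up; z upwards.
- tray_blue: Plywood tray 124 x 124 mm, rim 18 mm high, fast on the table, two upright blue glazed test tiles (tops 58 mm above the table) along its +x side. Origin: at table level under the centre of its round cork pad (72 mm diameter, top 9 mm above the table). From it, tile feet begin 43 mm and upright faces 67 mm away in +x; rims' outer faces 44 mm in -x, 62 mm either way in y.
- tray_ochre: The same tray with two upright ochre (orange-yellow) test tiles. The origin is at table level under the centre of its cork pad, whose top is 9 mm above the table; axes as for the blue tray.
- rack: Low wooden rack fast on the table: plywood 100 mm (x) by 190 mm (y), 5 mm thick, with two battens along x, 22 mm wide, centred at y = +58 and -58 mm, tops 27 mm above the table. Origin: at table level in its middle. The shelf lies across both battens with its length along the rack's y.
- bin_square: Grey plastic open bin 124 x 124 mm, walls 28 mm high, floor 4 mm thick, fast on the table, two shorter square props (45 mm tall, fixed) along its +x side. Origin: at table level under the middle of its empty part; from it the stored props begin 38 mm away in +x, the walls' outer faces are 40 mm away in -x and 62 mm either way in y.
- bin_round: The same grey bin with two shorter round props (42 mm diameter, 45 mm tall, fixed in it, beginning 37 mm away) along its far (+x) side. The origin is at table level under the middle of its empty part; axes as for the other bin.

How it is judged:
By the outcome, as a careful person would: the job done as asked, in the order asked, and still so for the second after the job is handed in, with the robot touching nothing.
It also fails if it takes over 136 s, if anything falls off the work surface, if the arm or the gripper's body presses on something with over 40 N, if the wrist force passes 120 N, or if a joint passes its speed limit or range.

## Robot

A 7-joint arm with a two-finger parallel gripper is mounted at the origin on the work surface. World frame = base frame: x ahead of the robot, y to its left, z up, the work surface at z = 0. Lengths are in m, angles in rad, forces in N, time in s.
With the tool pointing down it reaches from about 0.4 to 0.9 m from the base axis. Payload 5.5 kg.
Tool frame: the origin (TCP) lies midway between the tips of the shut fingers; the grasp point (between the pads) lies 19 mm behind it (manip.grip_depth is the distance from the TCP to the grasp point, in m); z points along the fingers, y is the line along which they close (so a half turn about z gives the same grasp; the last joint's range is limited). The gripper opens to 92 mm and grips with 3 to 60 N. Pads are 19 mm wide; open, the fingers measure 130 mm over their backs; the gripper's body (75 mm by 190 mm) begins 47 mm behind the grasp point.
Start: joints at [1.55, 0.501, -0.427, 1.55, 0.221, 1.138, -0.21], TCP at [0.182, -0.624, 0.227] pointing down, gripper open.
Joint ranges: [-2.88, 2.88], [-0.31, 2.03], [-1.54, 1.56], [0.2, 2.42], [-1.41, 4.55], [0.19, 2.02], [-2.57, 2.57]. Speed limits (rad/s): [2.57, 2.57, 3.14, 3.14, 3.14, 3.14, 3.14].

## Interface

Orientations are given as a unit quaternion [x, y, z, w].
In Python, from bench import manip, effector, viewer gives the robot as it stands. Calls block until the motion is done:
- manip.move_pose(position, orientation): joint-space move of the TCP to a pose.
- manip.servo_line(position, ori=None, vel=0.15): straight line of the TCP; ori=None keeps the orientation; vel is the mean speed in m/s.
- manip.movej(angles): joint-space move.
- effector.open_jaws() and effector.close(f_grip=None): open the fingers fully, or close them until they stop; f_grip is the grip in N (None keeps the last).
- manip.sleep(seconds).
- manip.solve_ik(position, orientation): joint angles nearest the present ones, or None.
- viewer.get_image(name): name is "scene" or "top"; returns the picture (400x640x3 uint8, red, green, blue); there is no depth.
- viewer.get_calibration(name): a dict with "vfov" (degrees; the focal length in pixels is half the picture's height over the tangent of half this angle, whatever the lens; pixels are square), "cx", "cy" (the principal point, pixels), "eye" and "attitude" of the camera in the world. Camera axes: x right, y down, z forward; pixel columns grow to the right and rows downward; lengths in m; the calibration is good to about 2 mm. A picture is of the moment at which its call begins. get_calibration takes no time and is no camera call.
A pose or a line that the arm cannot do raises manip.PlanningError and nothing moves.
- manip.hand_in(): hands the job in; it is judged then, once.
Readings, each from a call of its own:
- manip.current_clock(): time.
- manip.current_q(): joint angles.
- manip.current_joint_velocities(): joint speeds.
- manip.current_tau(): joint torques, N m.
- manip.current_tool_pos(): TCP position.
- manip.current_tcp_rot(): TCP orientation.
- manip.current_force(): force on the tool from outside, world axes, zero at the start.
- manip.current_wrist_torque(): the same for the moment, N m.
- manip.current_finger_gap(): finger opening in m.
- manip.current_gripper_force(): force on a finger pad.
Only numpy, scipy, OpenCV 4.12 (cv2) and the standard library are available. Lean on these libraries where they do the work, as an engineer would, in place of code of your own. Each camera call takes 0.05 s, during which the arm holds its last target. There are 200 camera calls.

## Working session

There is one attempt and no reset: what is moved stays moved. The work goes in short steps, each a Python script; the robot and the scene stay as the last script left them, time stands still between calls to the robot, and variables do not carry over. Pictures are saved under pics/ and viewed, at most 14 in all, crops included, and the job is handed in when it is done.

```bash
mkdir -p pics; ls; python3 - <<'E'
from bench import manip, effector, viewer
import cv2
for n in("scene","top"):
    cv2.imwrite(f"pics/{n}0.png",viewer.get_image(n)[:,:,::-1]); print(n,viewer.get_calibration(n))
print(manip.current_clock(),manip.current_tcp_rot(),manip.grip_depth)
E
```

```text
pics
scene {'vfov': 56.380575764577465, 'cx': 325.01004525076314, 'cy': 197.58693587500957, 'eye': array([ 1.15967584, -0.34287789,  0.55399782]), 'attitude': array([ 0.75270932,  0.4461057 , -0.23659784, -0.42242141])}
top {'vfov': 46.797254352851816, 'cx': 311.71684680845425, 'cy': 201.13831276094834, 'eye': array([0.36810645, 0.01354696, 1.43482245]), 'attitude': array([-0.69763448,  0.71357184, -0.0478299 ,  0.04282129])}
0.1 [ 9.89948127e-01  1.41428194e-01 -1.08772122e-04 -8.71765419e-04] 0.0188
```

View pics/scene0.png

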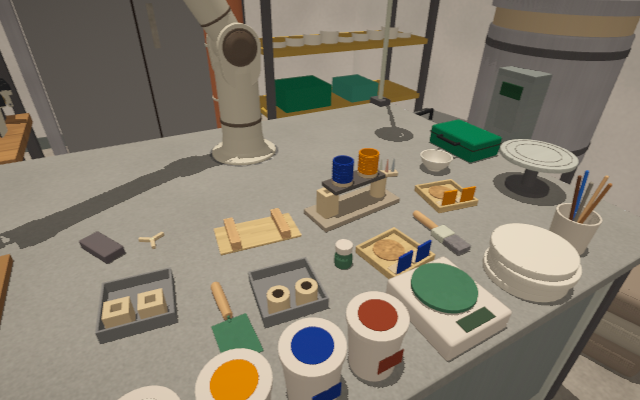

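View pics/top0.png

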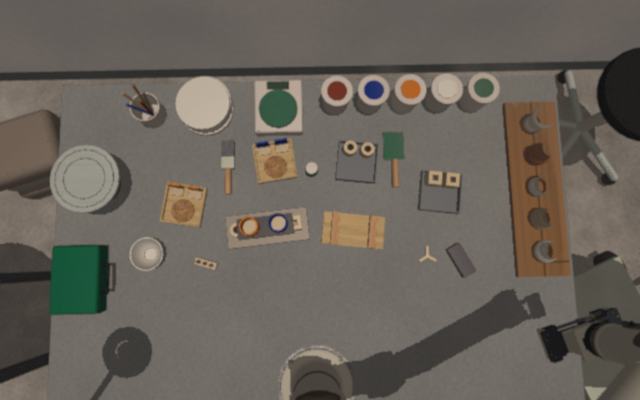

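The scene view shows the tower (cups at about (343,169) and (368,161)), blue tray (395,252), ochre tray (446,195), rack (257,232), square bin (137,303) and round bin (288,290). In the top view the tower is at (267,227), ochre tray (184,205), blue tray (275,160), round bin (357,161), square bin (440,191) and rack (353,230). Next I'll enlarge both.

```bash
python3 - <<'E'
import cv2
t=cv2.imread("pics/top0.png"); s=cv2.imread("pics/scene0.png")
def crop(im,x0,y0,x1,y1,k,n):
    c=cv2.convertScaleAbs(cv2.resize(im[y0:y1,x0:x1],None,fx=k,fy=k,interpolation=cv2.INTER_CUBIC),alpha=1.3)
    for x in range(-(-x0//10)*10,x1,10):
        cv2.line(c,((x-x0)*k+k//2,0),((x-x0)*k+k//2,12 if x%50==0 else 5),(0,255,255),1)
        if x%50==0: cv2.putText(c,str(x),((x-x0)*k,24),0,.4,(0,255,255),1)
    for y in range(-(-y0//10)*10,y1,10):
        cv2.line(c,(0,(y-y0)*k+k//2),(12 if y%50==0 else 5,(y-y0)*k+k//2),(0,255,255),1)
        if y%50==0: cv2.putText(c,str(y),(14,(y-y0)*k+6),0,.4,(0,255,255),1)
    cv2.imwrite(f"pics/{n}.png",c)
crop(t,155,130,315,250,5,"t1"); crop(t,315,130,475,250,5,"t2")
crop(s,295,140,485,282,4,"s1"); crop(s,90,205,335,345,3,"s2")
E
```

```text
(no output)
```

View pics/t1.png

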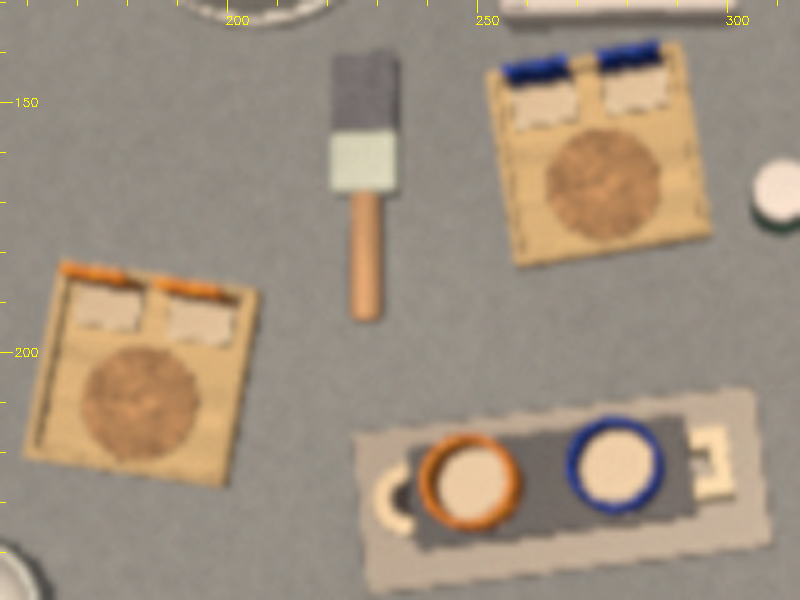

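View pics/t2.png

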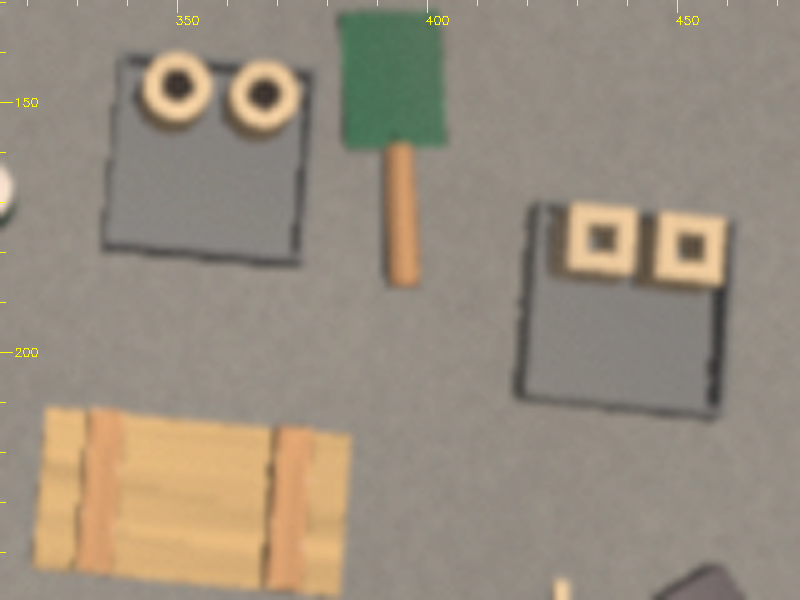

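View pics/s1.png

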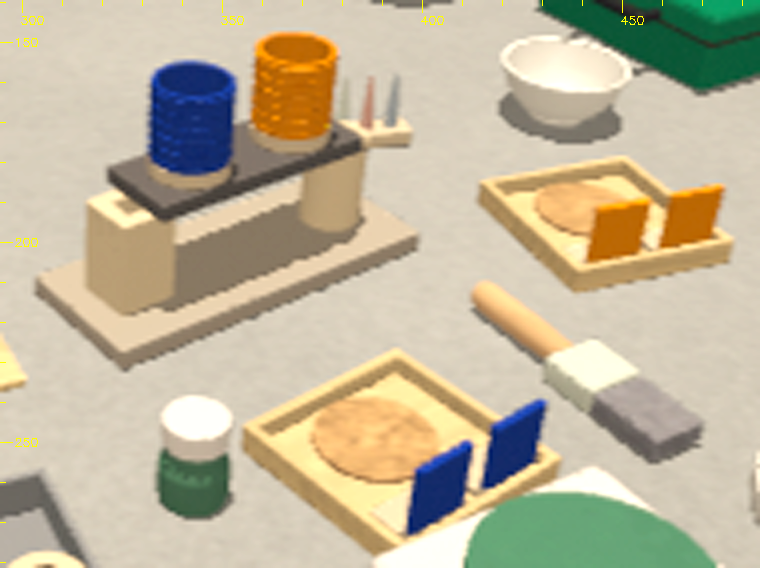

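View pics/s2.png

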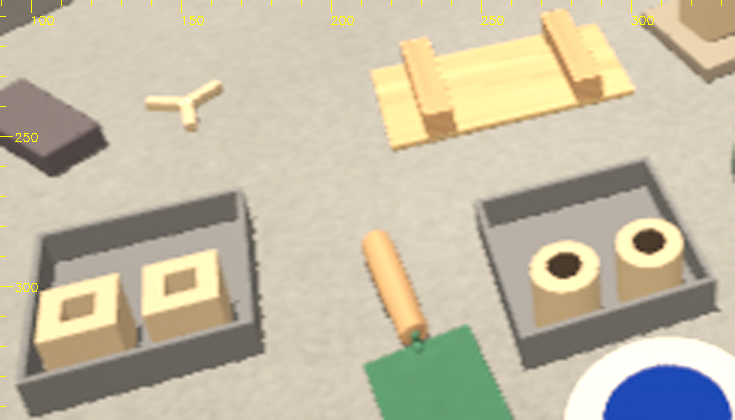

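Both crops are clear and the object corners are readable in each view. I'll bundle-fit the object poses in the plane together with a small camera correction and a lens term.

```bash
cat > fit.py <<'E'
import numpy as np, json
from scipy.optimize import least_squares
from scipy.spatial.transform import Rotation as R
from bench import viewer
C=[viewer.get_calibration(n) for n in("top","scene")]
def proj(c,P,e):
    cal=C[c]; f=200/np.tan(np.radians(cal["vfov"])/2)
    p=(R.from_quat(cal["attitude"])*R.from_rotvec(e[3:6]*1e-3)).inv().apply(P-cal["eye"]-e[:3]*1e-3)
    x=p[:,:2]/p[:,2:]; x=x*(1+e[6]*(x**2).sum(1,keepdims=True))
    return x*f+[cal["cx"],cal["cy"]]
t1=lambda u,v:(0,(u+.5)/5-.5+155,(v+.5)/5-.5+130)
t2=lambda u,v:(0,(u+.5)/5-.5+315,(v+.5)/5-.5+130)
s1=lambda u,v:(1,(u+.5)/4-.5+295,(v+.5)/4-.5+140)
s2=lambda u,v:(1,(u+.5)/3-.5+90,(v+.5)/3-.5+205)
def rect(x0,x1,y): return lambda sx,sy,z:(x1 if sx>0 else x0,sy*y,z)
T=rect(-44,80,62);B=rect(-40,84,62);K=rect(-50,50,95);A=rect(-50,50,125);S=rect(-30,30,82);Q=rect(-20,20,20)
O={
"tray_blue":[(T(-1,1,9),t1(517,266)),(T(-1,-1,0),t1(713,234)),(T(1,-1,18),t1(680,44)),(T(1,1,18),t1(488,72)),((0,0,9),t1(603,185)),
 (T(-1,1,18),s1(397,350)),(T(-1,-1,18),s1(245,432)),(T(1,1,18),s1(558,458)),((0,0,9),s1(376,438))],
"tray_ochre":[(T(-1,1,9),t1(25,458)),(T(-1,-1,0),t1(227,486)),(T(1,-1,9),t1(259,292)),(T(1,1,18),t1(62,268)),((0,0,9),t1(140,404)),
 (T(-1,1,18),s1(628,157)),(T(-1,-1,18),s1(480,184)),(T(1,1,18),s1(733,240)),(T(1,-1,18),s1(578,275))],
"batt":[(A(1,1,15),t1(357,435)),(A(1,-1,15),t1(753,390)),(A(-1,-1,15),t1(772,543)),(A(-1,1,15),t1(374,592)),
 (A(-1,-1,15),s1(38,281)),(A(1,-1,15),s1(125,358)),(A(1,1,15),s1(418,236))],
"shelf":[(S(1,1,92),t1(408,447)),(S(1,-1,92),t1(686,416)),(S(-1,-1,92),t1(697,515)),(S(-1,1,92),t1(418,549)),
 (S(-1,-1,92),s1(109,175)),(S(1,-1,92),s1(162,208)),(S(1,1,92),s1(360,140))],
"square":[(Q(1,-1,80),t1(728,427)),(Q(-1,-1,80),t1(734,497)),(Q(-1,-1,80),s1(87,203)),(Q(1,-1,80),s1(130,222)),(Q(1,-1,15),s1(127,313)),(Q(-1,-1,15),s1(87,293)),(Q(1,1,15),s1(175,290))],
"cup_ochre":[((0,0,154),t1(469,482)),((0,0,123),s1(295,92))],
"cup_blue":[((0,0,154),t1(614,465)),((0,0,123),s1(192.5,124))],
"round":[((0,0,15),s1(332,219))],
"bin_round":[(B(1,1,28),t2(120,55)),(B(1,-1,28),t2(312,73)),(B(-1,-1,14),t2(300,265)),(B(-1,1,0),t2(102,249)),
 (B(-1,-1,28),s2(477,205)),(B(-1,1,28),s2(645,160)),(B(1,1,28),s2(716,282)),(B(1,-1,28),s2(522,345))],
"bin_square":[(B(1,1,28),t2(531,204)),(B(1,-1,28),t2(734,222)),(B(-1,-1,14),t2(716,418)),(B(-1,1,0),t2(516,399)),
 (B(-1,-1,28),s2(38,238)),(B(-1,1,28),s2(240,192)),(B(1,1,28),s2(262,324)),(B(1,-1,28),s2(20,385))],
"rack":[(K(1,1,5),t2(46,408)),(K(1,-1,5),t2(351,435)),(K(-1,-1,5),t2(341,595)),(K(-1,1,5),t2(35,568)),
 (K(-1,-1,5),s2(372,71)),(K(-1,1,5),s2(598,25)),(K(1,1,5),s2(633,90)),(K(1,-1,5),s2(393,148))]}
N=list(O)
def res(p):
    E=p[:14].reshape(2,7); r=[p[:14]/np.r_[2,2,2,2,2,2,.2,2,2,2,2,2,2,.2]]
    for i,n in enumerate(N):
        x,y,w=p[14+3*i:17+3*i]; cw,sw=np.cos(w),np.sin(w)
        for q,(c,u,v) in O[n]:
            P=np.array([[x+(cw*q[0]-sw*q[1])/1e3,y+(sw*q[0]+cw*q[1])/1e3,q[2]/1e3]])
            r.append((proj(c,P,E[c])[0]-[u,v])/.5)
    return np.concatenate(r+[p[16::3]*.01])
if __name__=="__main__":
    s=least_squares(res,np.r_[np.zeros(14),np.tile([.5,0,0],len(N))],loss="soft_l1")
    print(np.round(s.x[:14],2)); k=14; r=res(s.x)/2
    for i,n in enumerate(N):
        x,y,w=s.x[14+3*i:17+3*i]; m=2*len(O[n])
        print(n,x.round(4),y.round(4),"deg",np.degrees(w).round(2),r[2*k-14:][:m].round(1) if 0 else np.round(r[k:k+m],1)); k+=m
    json.dump({n:list(s.x[14+3*i:17+3*i]) for i,n in enumerate(N)},open("poses.json","w"))
E
python3 fit.py
```

```text
[-0.32  0.68  4.84  0.14  0.58 -0.45 -0.08  0.32 -0.68  2.37  0.   -0.36
  0.51 -0.02]
tray_blue 0.6654 0.1131 deg 8.43 [ 0.1  0.4 -0.   0.8 -0.  -0.3 -0.4  0.6  0.2 -0.2 -0.1  0.3 -0.3 -0.6
  0.9  0.4  0.   0.5]
tray_ochre 0.5321 0.4055 deg -9.76 [ 1.1  0.1  0.1  0.7  0.   0.3  0.2 -1.1 -0.1 -0.  -0.7 -0.   0.4 -0.5
  0.3  0.3  0.7 -0.7]
batt 0.4738 0.14 deg 6.15 [-0.5 -0.3  0.2 -1.6  0.6 -0.2 -0.5  0.4 -0.9 -0.3 -0.2 -0.3  0.5 -0.4]
shelf 0.4716 0.1397 deg 5.6 [-0.   0.1 -0.  -0.3  0.1  0.2  0.   0.1 -0.8 -1.5  0.1  0.7  1.1 -0.1]
square 0.4771 0.0588 deg 13.13 [-2.4  0.6 -0.3 -0.3 -0.2 -0.2  0.   1.5  0.2  0.8 -0.4 -1.  -0.4  0.6]
cup_ochre 0.4678 0.1824 deg -0.0 [-0.7 -0.  -0.5  0.7]
cup_blue 0.4753 0.1008 deg 0.0 [-0.5  0.  -0.3  0.7]
round 0.4657 0.2274 deg -0.0 [ 0. -0.]
bin_round 0.6528 -0.1411 deg -6.39 [ 0.4 -1.1  1.3 -1.1  0.3 -0.   0.3  0.4 -1.  -0.4  0.9 -0.5  0.5  0.1
  0.2 -0.9]
bin_square 0.551 -0.3984 deg -6.61 [ 1.4 -0.7 -0.1 -0.6  0.1 -0.1 -0.1  0.5 -0.1 -0.4  0.4 -1.1 -2.4 -0.3
  0.3  0.7]
rack 0.4595 -0.1253 deg -6.53 [ 0.2  0.1 -0.3  0.3 -0.6  0.3 -0.4  0.1 -0.1  0.7 -0.9  0.1  0.5  0.5
 -0.1  0.3]
```

```bash
cat > h.py <<'E'
import json, numpy as np, cv2
from scipy.spatial.transform import Rotation as R
from bench import manip, effector, viewer
P=json.load(open("poses.json")); D=manip.grip_depth
def quat(w): return (R.from_euler("z",w)*R.from_euler("x",np.pi)).as_quat()
def pos(x,y,zg): return np.array([x,y,zg-D])     # zg: height of the grasp point
def pick(x,y,zg,w,f,hover,lift):
    manip.move_pose(pos(x,y,hover),quat(w)); manip.servo_line(pos(x,y,zg+.01),vel=.12); manip.servo_line(pos(x,y,zg),vel=.05)
    effector.close(f); print("gap",manip.current_finger_gap(),"t",manip.current_clock())
    manip.servo_line(pos(x,y,zg+.015),vel=.04); manip.servo_line(pos(x,y,lift),vel=.15)
def lower(x,y,zg,w,hover):
    manip.move_pose(pos(x,y,hover),quat(w)); manip.servo_line(pos(x,y,zg+.012),vel=.12)
    manip.servo_line(pos(x,y,zg+.002),vel=.03); manip.sleep(.2); f0=manip.current_force()[2]
    z=zg+.002
    while z>zg-.003:
        z-=.0005; manip.servo_line(pos(x,y,z),vel=.02)
        if manip.current_force()[2]-f0>1.0: break
    print("touch dz",z-zg,"dF",manip.current_force()[2]-f0,"gap",manip.current_finger_gap())
def release(x,y,lift):
    effector.open_jaws(); manip.sleep(.2); manip.servo_line(pos(x,y,lift),vel=.12); print("t",manip.current_clock())
def snap(n):
    for c in("top","scene"): cv2.imwrite(f"pics/{n}_{c}.png",viewer.get_image(c)[:,:,::-1])
E
python3 - <<'E'
from h import *
H=np.pi/2
for n,z,b in[("cup_blue",.134,H),("cup_ochre",.134,H),("shelf",.086,H),("square",.065,0),("round",.065,0),("tray_blue",.051,0),("tray_ochre",.051,0),("rack",.033,H),("bin_square",.054,0),("bin_round",.054,0)]:
    x,y,w=P[n]
    if n[:3]=="cup" or n in("square","round"): w=P["batt"][2]
    for s in(-1,0,1):
        if b==0 or s:
            for zz in(z,.27):
                q=manip.solve_ik(pos(x,y,zz),quat(w+s*(b or np.pi))); print(n,s,zz,None if q is None else np.round(q,2))
E
```

```text
cup_blue -1 0.134 [ 0.72  0.75 -1.3   2.03  0.85  1.06  2.25]
cup_blue -1 0.27 [ 0.86  0.54 -1.45  1.91  0.57  1.22  2.46]
cup_blue 1 0.134 [ 0.58  0.56 -1.05  2.04  0.62  0.91 -0.71]
cup_blue 1 0.27 [ 0.79  0.41 -1.29  1.91  0.43  1.15 -0.55]
cup_ochre -1 0.134 [ 0.54  0.78 -1.3   2.    0.87  1.09  2.08]
cup_ochre -1 0.27 [ 0.6   0.46 -1.29  1.87  0.48  1.18  2.39]
cup_ochre 1 0.134 [ 0.54  0.78 -1.3   2.    0.87  1.09 -1.06]
cup_ochre 1 0.27 [ 0.6   0.46 -1.29  1.87  0.48  1.18 -0.75]
shelf -1 0.086 [ 0.62  0.9  -1.3   2.04  1.03  1.09  2.04]
shelf -1 0.27 [ 0.7   0.43 -1.29  1.89  0.45  1.16  2.49]
shelf 1 0.086 [ 0.43  0.64 -0.97  2.05  0.72  0.84 -0.87]
shelf 1 0.27 [ 0.7   0.43 -1.29  1.89  0.45  1.16 -0.65]
square -1 0.065 [ 0.43  0.57 -0.74  2.09  0.6   0.71  0.97]
square -1 0.27 [ 0.89  0.39 -1.29  1.92  0.41  1.14  1.12]
square 0 0.065 [ 0.47  0.59 -0.79  2.09  0.64  0.72 -2.2 ]
square 0 0.27 [ 0.79  0.31 -1.13  1.92  0.31  1.11 -1.93]
square 1 0.065 [ 0.43  0.57 -0.74  2.09  0.6   0.71  0.97]
square 1 0.27 [ 0.89  0.39 -1.29  1.92  0.41  1.14  1.12]
round -1 0.065 [ 0.29  
[... 1347 characters left out ...]
.83  1.04  1.48]
bin_square -1 0.27 [ 1.22  0.72 -1.04  1.43  0.62  1.34  1.61]
bin_square 0 0.054 [ 0.84  0.76 -0.36  1.59  0.33  0.85 -1.34]
bin_square 0 0.27 [ 0.9   0.54 -0.47  1.44  0.25  1.22 -1.28]
bin_square 1 0.054 [ 1.16  0.94 -0.91  1.58  0.83  1.04  1.48]
bin_square 1 0.27 [ 1.22  0.72 -1.04  1.43  0.62  1.34  1.61]
bin_round -1 0.054 [ 0.79  0.96 -0.97  1.61  0.89  1.06  1.02]
bin_round -1 0.27 [ 0.84  0.71 -1.07  1.46  0.63  1.34  1.19]
bin_round 0 0.054 [ 0.5   0.77 -0.47  1.62  0.43  0.86 -1.83]
bin_round 0 0.27 [ 0.63  0.57 -0.68  1.47  0.36  1.24 -1.78]
bin_round 1 0.054 [ 0.79  0.96 -0.97  1.61  0.89  1.06  1.02]
bin_round 1 0.27 [ 0.84  0.71 -1.07  1.46  0.63  1.34  1.19]
```

```bash
python3 - <<'E'
from h import *
x,y,_=P["cup_blue"]; w=P["batt"][2]
pick(x,y,.134,w+np.pi/2,12,.235,.235)
x,y,w=P["tray_blue"]
lower(x,y,.051,w+np.pi,.22); release(x,y,.16); snap("a")
c=cv2.resize(cv2.imread("pics/a_scene.png")[120:300,280:500],None,fx=3.4,fy=3.3); cv2.imwrite("pics/a1.png",c)
E
```

```text
gap 0.0522949922515966 t 4.825
touch dz 0.0 dF 1.5306908690542027 gap 0.05169887375464355
t 12.625
```

View pics/a1.png

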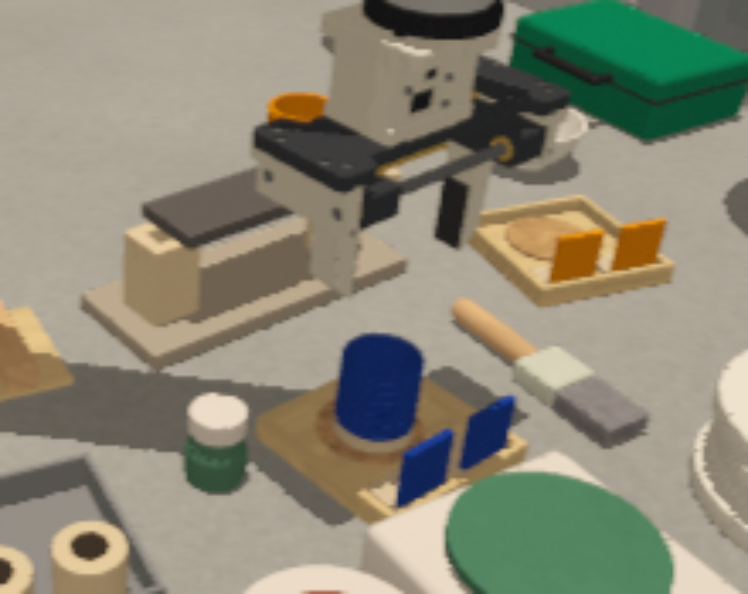

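The crop shows the blue cup upright and centred on its cork pad at about (378,390), with the ochre cup still on the shelf. On to the ochre cup.

```bash
python3 - <<'E'
from h import *
x,y,_=P["tray_blue"]; manip.servo_line(pos(x,y,.23))
x,y,_=P["cup_ochre"]; w=P["batt"][2]
pick(x,y,.134,w+np.pi/2,12,.235,.235)
x,y,w=P["tray_ochre"]
lower(x,y,.051,w+np.pi,.22); release(x,y,.22)
# out of the way, then look at the free shelf and rack
x,y,w=P["bin_round"]; manip.move_pose(pos(x-.02,y-.12,.25),quat(w+np.pi/2)); snap("b")
t=cv2.imread("pics/b_top.png"); 
c=cv2.resize(t[180:260,160:400],None,fx=3.3,fy=3.3,interpolation=cv2.INTER_CUBIC)
c2=cv2.resize(cv2.imread("pics/b_scene.png")[140:260,300:540],None,fx=3.3,fy=2.7)
cv2.imwrite("pics/b1.png",np.vstack([c,c2])); print(c.shape,c2.shape,manip.current_clock())
E
```

```text
gap 0.051138300008167485 t 16.85
touch dz -0.0005000000000000004 dF 6.791729207181026 gap 0.05103731037208102
t 25.0083
(264, 792, 3) (324, 792, 3) 27.5083
```

View pics/b1.png

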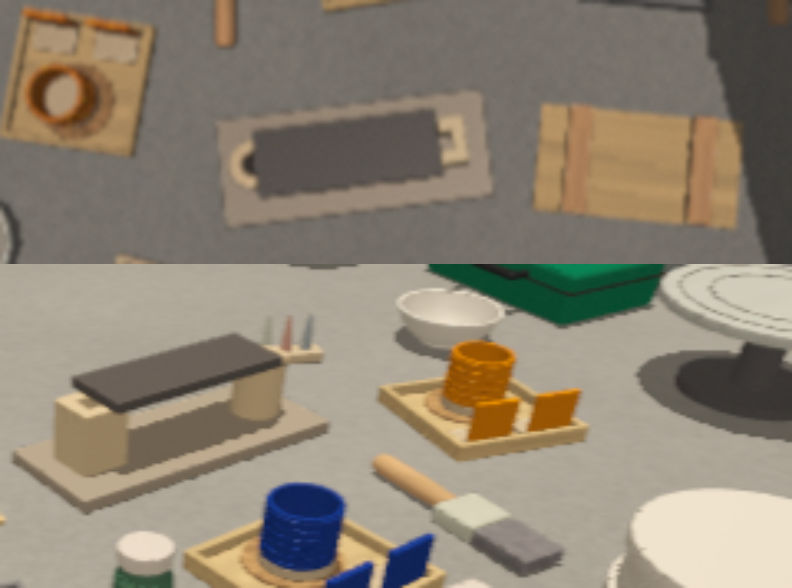

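Both cups stand upright on their pads (ochre at (480,378), blue at (303,530) in the lower crop), and the shelf and both props are undisturbed. Next, the shelf goes to the rack.

```bash
python3 - <<'E'
from h import *
x,y,w=P["shelf"]
pick(x,y,.086,w+np.pi/2,25,.15,.17)
x,y,w=P["rack"]
lower(x,y,.033,w+np.pi/2,.15); release(x,y,.2)
x,y,w=P["bin_round"]; manip.move_pose(pos(x-.02,y-.03,.25),quat(w+np.pi/2)); snap("c")
c=cv2.resize(cv2.imread("pics/c_top.png")[190:260,220:400],None,fx=4.4,fy=4.4,interpolation=cv2.INTER_CUBIC)
c2=cv2.resize(cv2.imread("pics/c_scene.png")[150:270,190:430],None,fx=3.3,fy=2.3)
cv2.imwrite("pics/c1.png",np.vstack([c,c2])); print(c.shape,c2.shape,manip.current_clock())
E
```

```text
gap 0.05983367453052617 t 30.7
touch dz -0.0005000000000000004 dF 7.161668259472043 gap 0.05986114579210613
t 38.2833
(308, 792, 3) (276, 792, 3) 39.15
```

View pics/c1.png

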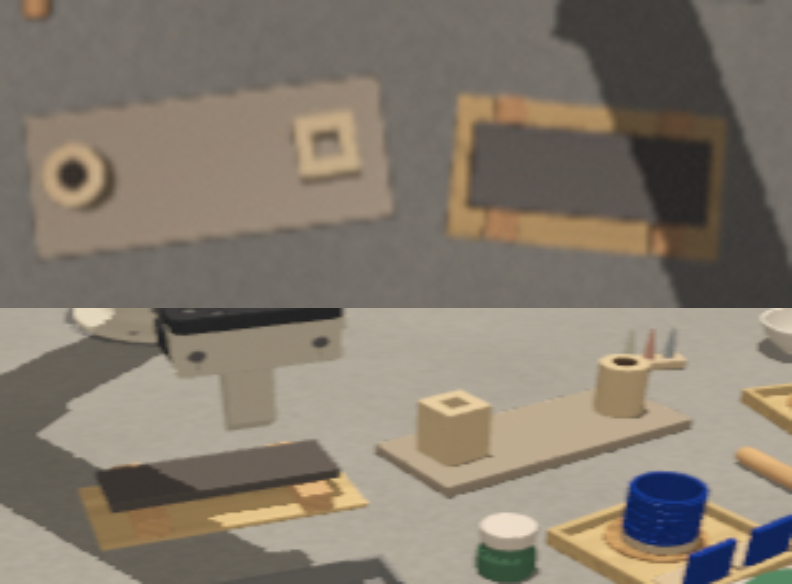

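The shelf lies centred on the rack: its centre is (590,174) against the rack's (588,177) in the top crop, as expected from its height. Both props stand, square at (327,146) and round at (75,175). I'll refine the prop poses and then move them.

```bash
python3 - <<'E'
s=open("fit.py").read()
i=s.index("N=list(O)")
s=s[:i]+'''t3=lambda u,v:(0,(u+.5)/4.4-.5+220,(v+.5)/4.4-.5+190)
s3=lambda u,v:(1,(u+.5)/3.3-.5+190,(v-308+.5)/2.3-.5+150)
O["square"]=[(Q(1,1,80),t3(293,118)),(Q(1,-1,80),t3(353,110)),(Q(-1,-1,80),t3(360,175)),(Q(-1,1,80),t3(303,182)),
 (Q(-1,-1,80),s3(418,405)),(Q(1,-1,80),s3(453,421)),(Q(1,1,80),s3(490,403)),(Q(1,-1,15),s3(454,464))]
O["round"]=[((0,0,80),t3(75,175)),((0,0,80),s3(623,363))]
'''+s[i:]
open("fit.py","w").write(s)
E
python3 fit.py | grep -E -A1 "^(square|round|bin|rack)"
```

```text
square 0.4802 0.0567 deg 11.23 [-0.6  1.1 -1.  -0.   0.3 -1.6 -0.  -0.2 -0.3 -1.  -0.3 -1.2  0.8  1.2
 -1.2  2.1]
--
round 0.4634 0.2248 deg 0.0 [0.1 0.2 0.1 0.2]
bin_round 0.6525 -0.1409 deg -6.4 [ 0.4 -1.1  1.3 -1.1  0.3 -0.   0.3  0.4 -1.  -0.3  0.9 -0.5  0.5  0.1
  0.3 -0.9]
bin_square 0.5507 -0.3983 deg -6.61 [ 1.5 -0.7 -0.2 -0.5  0.  -0.1 -0.1  0.6 -0.1 -0.3  0.4 -1.  -2.4 -0.2
  0.3  0.8]
rack 0.4592 -0.1251 deg -6.53 [ 0.2  0.2 -0.3  0.3 -0.6  0.3 -0.4  0.1 -0.1  0.8 -0.9  0.1  0.4  0.5
 -0.1  0.3]
```

```bash
python3 - <<'E'
from h import *
for n,b,w in(("square","bin_square",np.radians(9)),("round","bin_round",P["batt"][2])):
    x,y,_=P[n]
    pick(x,y,.065,w+np.pi,15,.2,.2)
    x,y,w=P[b]
    lower(x,y,.054,w+np.pi,.2); release(x,y,.2)
manip.move_pose(pos(.5,.02,.3),quat(w+np.pi)); snap("d")
s=cv2.imread("pics/d_scene.png")
c=cv2.resize(cv2.imread("pics/d_top.png")[125:260,320:480],None,fx=2.5,fy=2.5,interpolation=cv2.INTER_CUBIC)
c2=cv2.resize(s[190:325,90:250],None,fx=2.5,fy=2.5); 
cv2.imwrite("pics/d1.png",np.vstack([np.hstack([c,c2]),cv2.resize(s[160:360,90:410],(800,262))])); print(manip.current_clock())
E
```

```text
gap 0.040059967855331356 t 42.6833
touch dz -0.0005000000000000004 dF 5.352461028215136 gap 0.04028767224493302
t 51.5833
gap 0.04152793275554297 t 56.2167
touch dz -0.0005000000000000004 dF 5.640766221965137 gap 0.04171000925000091
t 64.9333
65.9917
```

View pics/d1.png

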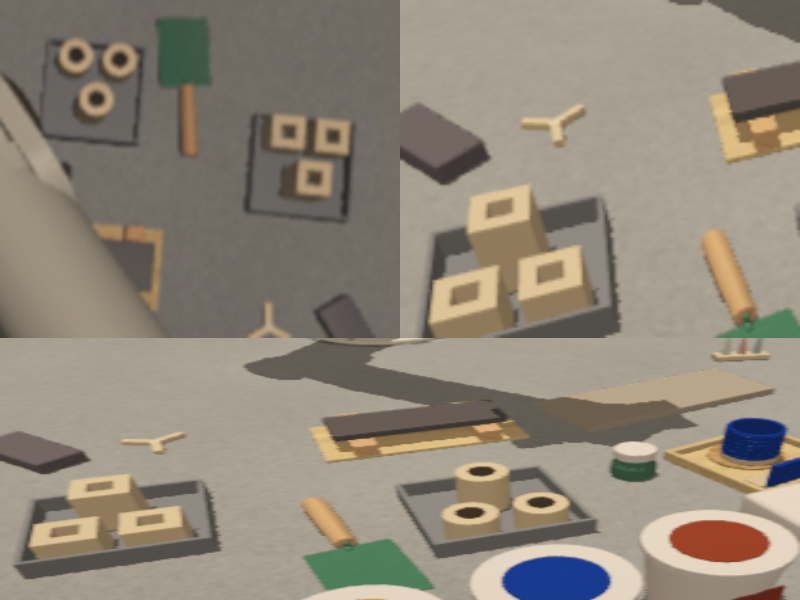

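Both props stand upright in the middle of the right bins: the square prop's top is at (315,179) and the round one's at (96,99) in the top crop, both centred once perspective is allowed for. The shelf and cups haven't moved, so I'm handing in.

```bash
python3 -c "
from bench import manip
manip.sleep(.5); print(manip.hand_in(), manip.current_clock())"
```

```text
the job is handed in; nothing more can be done
the job is handed in; nothing more can be done
```

I took the tower down in the order asked and handed it in: both cups stand on their matching trays, the shelf lies centred across the rack's battens, and each prop stands in its bin, all released, with about 66 s of the 136 s used.

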